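# Turn a cast plaster rosette face up with the lifter

## Robot

A 6-joint arm with a two-finger parallel gripper is mounted at the origin on a cart in front of the work surface, level with it; the furniture and walls round the work are solid. World frame = base frame: x ahead of the robot, y to its left, z up, the work surface at z = 0. Lengths are in m, angles in rad, forces in N, time in s.
With the tool pointing down it reaches from about 0.3 to 0.875 m from the base axis. Payload 6.4 kg.
Tool frame: the origin (TCP) lies midway between the tips of the shut fingers; the grasp point (between the pads) lies r.grasp_offset behind it (r.grasp_offset is the distance from the TCP to the grasp point, in m); z points along the fingers, y is the line along which they close (so a half turn about z gives the same grasp; the last joint's range is limited). The gripper opens to 85 mm and grips with 20 to 120 N. Pads are 22 mm wide; open, the fingers measure 114 mm over their backs; the gripper's body (76 mm by 85 mm) begins 54 mm behind the grasp point. The pads swing forward as they close: fully open they stand 13 mm farther back than shut.
Start: joints at [-1.309, 0.181, 1.607, -0, 1.354, -0.206], TCP at [0.259, -0.513, 0.231] pointing down, gripper open.
Joint ranges: [-2.99, 2.99], [-0.89, 2.07], [0.3, 2.58], [-1.14, 4.28], [0, 2.63], [-3.12, 3.12]. Speed limits (rad/s): [2.57, 2.57, 3.01, 3.14, 3.14, 3.14].

## Interface

Orientations are given as a unit quaternion [w, x, y, z].
In Python, from station import r gives the robot as it stands. The module is installed in compiled form; this text tells all that it offers.
- The arm moves only by the tool jog_arm, never from a script. Its arguments are lists of equal length, an entry for each row: "travel": the shift along the tool's x, y, z in m, a list of three; "rotation": the turn, a rotation vector about the tool's x, y, z in rad, a list of three; "gripper": the finger opening in m, from 0 to 0.0854. A call has exactly 8 rows; each row is the pose to reach, as a shift and turn from the pose commanded when the call began, along the tool's axes at that moment; what a row does not reach only later rows make up. A row lasts 1/10 s, in which the tool goes at most 50 mm and 8.59 degrees, less where a joint would pass 70% of its speed; a pose out of reach is approached as far as the arm can. A call with a gripper value outside its range is refused whole. The fingers move at their own pace and stop on an object; "grip_force" is the grip in N (left out, the last holds). Time passes only in rows, so rows that repeat a pose let the fingers close, or fill a call up. It gives the time, the measured TCP pose, the force, the opening and the grip force at its end, in the units of the state.
- r.get_state(): the state, without advancing time (a new reading comes with each control period).
- r.grab_frame(name): name is "side" or "top" or "wrist"; returns a dict with "image" (400x640x3 uint8, red, green, blue), "mtx" (3x3 intrinsics, pixels), "xyz" and "attitude" of the camera in the world. Camera axes: x right, y down, z forward; pixel columns grow to the right and rows downward; lengths in m; the calibration is good to about 2 mm. A picture is of the moment at which its call begins. There is no depth.
- r.finish_job(): hands the job in; it is judged then, once.
The state is a dict: "t": time; "joint_positions": joint angles; "qvel": joint speeds; "joint_torque": joint torques, N m; "eef_pos": TCP position; "ee_rot": TCP orientation; "contact_force": force on the tool from outside, world axes, zero at the start; "ft_torque": the same for the moment, N m; "finger_gap": finger opening in m; "grasp_force": force on a finger pad.
Only numpy, scipy, OpenCV 4.12 (cv2) and the standard library are available. Lean on these libraries where they do the work, as an engineer would, in place of code of your own. Each camera call takes 0.05 s, during which the arm holds its last target. There are 200 camera calls.

## Task

One of the two plaster rosette tiles is lying on its relief. Take the blade lifter from its tray, slide the blade under an edge of that tile and tilt it over so that it lies flat on the table face up, close to where it lay; never lift it off into the air, and leave the other tile as it is. Then lay the lifter flat in its tray again, between the rails and pointing the same way along the tray as before, and let go; the plaster is still soft, so neither tile may be touched by the robot itself.

Things in the scene. Friction and masses are not known exactly. Their poses are not given: they have to be found in the camera images.
- rosette_1_center (a point): Middle of the 70x70x8 mm plate of the plaster tile to turn (0.09 kg). Its face has a round flower relief, 38 mm across, 9 mm high; it starts lying on this, plain back up, so the plate's rim hangs 9 mm above the table (z = 0), 16 mm from edge to relief. x, y along the plate's edges; z out of the relief face: down at the start, up when turned. Height 13 mm face down, 4 mm face up. Friction about 0.5 to 0.7.
- rosette_2_center (a point): The same point of a second, equal plaster tile, which lies face up already (relief to the top); same axes. To be left alone.
- lifter_grip (a point): Lifter, 0.12 kg: flat steel blade 110x48x2.5 mm with an upright wooden grip block on it, 34 mm along x, 18 mm along y, from 7.5 to 67.5 mm above the blade's underside; pinch its 34 mm wide faces from above. The point is on the grip's axis, 42 mm above the blade's underside. x along the blade to its tip, z up.
- lifter_tip (a point): Middle of the tip edge of the lifter's blade, on the underside, 75 mm ahead (+x) of the grip's axis; the last 12 mm of the blade are 42 mm wide, and its rear edge is 35 mm behind the grip's axis. Axes as lifter_grip.
- tray_floor (a point): Centre of the floor (4 mm above the table) of the lifter's fixed wooden tray, 150 mm along x, 76 mm wide; a rail on each long side, 9 mm above the table, 64 mm clear between them; ends open. At the start the lifter lies in it, tip to +x, grip's axis about 25 mm to -x of this point; within 30 mm of that along the tray is good.
Not all that is in view belongs to the job. What is shaped like the part that bears rosette_1_center but pink is not meant.

How it is judged:
By the outcome, as a careful person would: the job done as asked, in the order asked, and still so for the second after the job is handed in, with the robot touching nothing.
It also fails if it takes over 58 s, if anything falls off the work surface, if the arm or the gripper's body presses on something with over 40 N, if the wrist force passes 120 N, or if a joint passes its speed limit or range.

## Working session

There is one attempt and no reset: what is moved stays moved. The work goes in short steps, Python scripts to look and compute and a tool call to move; the robot and the scene stay as the last step left them, time stands still between calls to the robot, and variables do not carry over. Pictures are saved under pics/ and viewed, at most 10 in all, crops included, and the job is handed in when it is done.

Besides the shell and the picture viewer there is one more tool, called after "Request:" by a JSON object that holds its "fn" and its "kwargs", one argument or row to a line. jog_arm: Moves the arm, as the interface text tells. Its arguments: {"type":"object","properties":{"travel":{"type":"array"},"rotation":{"type":"array"},"gripper":{"type":"array"},"grip_force":{"type":"number"}},"required":["travel","rotation","gripper"]}

```bash
mkdir -p pics; ls
cat > h.py <<'E'
import numpy as np, cv2
from scipy.spatial.transform import Rotation as R
def rot(a):
    a=np.array(a,float)
    return a if a.shape==(3,3) else R.from_quat(a,scalar_first=True).as_matrix()
def save(f,n): cv2.imwrite(n,f['image'][:,:,::-1])
def ray(c,p):
    d=rot(c['attitude'])@np.linalg.inv(c['mtx'])@np.array([p[0],p[1],1.]); return np.array(c['xyz'],float),d/np.linalg.norm(d)
def onz(c,p,z):
    o,d=ray(c,p); return o+d*(z-o[2])/d[2]
def tri(cs,ps):
    A=np.zeros((3,3));b=np.zeros(3)
    for c,p in zip(cs,ps):
        o,d=ray(c,p);M=np.eye(3)-np.outer(d,d);A+=M;b+=M@o
    return np.linalg.solve(A,b)
def proj(c,X):
    q=np.array(c['mtx'])@(rot(c['attitude']).T@(np.array(X)-np.array(c['xyz']))); return q[:2]/q[2]
E
python3 - <<'E'
from station import r
from h import *
import pickle
cs={}
for n in('top','side','wrist'):
    f=r.grab_frame(n); save(f,f'pics/{n}0.png'); cs[n]={k:v for k,v in f.items() if k!='image'}; print(n,f['xyz'],f['attitude'])
pickle.dump(cs,open('cams.pkl','wb'))
print(r.grasp_offset, r.get_state())
E
```

```text
pics
top [0.35818455 0.16023098 0.91169234] [ 0.04089599 -0.6989426   0.71146457 -0.06020734]
side [0.46172948 0.76483551 0.65394463] [ 0.01002161 -0.03954889  0.91728158 -0.39614386]
wrist [ 0.32920414 -0.47762683  0.37201073] [ 0.1314333   0.84160638 -0.51746215 -0.08158994]
0.0187 {'t': 0.15, 'joint_positions': array([-1.30930970e+00,  1.81372589e-01,  1.60773682e+00,  1.83490008e-05,
        1.35378904e+00, -2.06295589e-01]), 'qvel': array([ 0.00115577, -0.00249629, -0.00276228,  0.00181904,  0.00032261,
        0.00070573]), 'joint_torque': array([ 1.38856662e-04, -4.45265114e+01, -3.51692891e+01, -2.56854119e-04,
        5.89580624e-03, -2.76715747e-05]), 'eef_pos': array([ 0.25919002, -0.51282364,  0.23060992]), 'ee_rot': array([-6.52897330e-04,  9.72772193e-01,  2.31762452e-01, -9.06017160e-06]), 'contact_force': array([0.02186485, 0.36943022, 0.64708584]), 'ft_torque': array([-0.02347425,  0.01052853,  0.02893513]), 'grasp_force': 0.0, 'finger_gap': 0.08515261528168278}
```

View pics/top0.png

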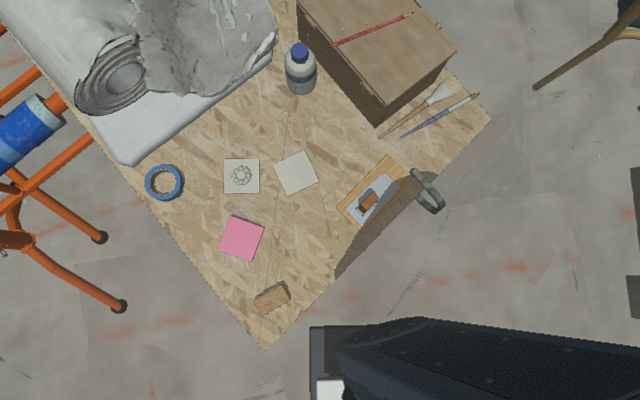

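View pics/side0.png

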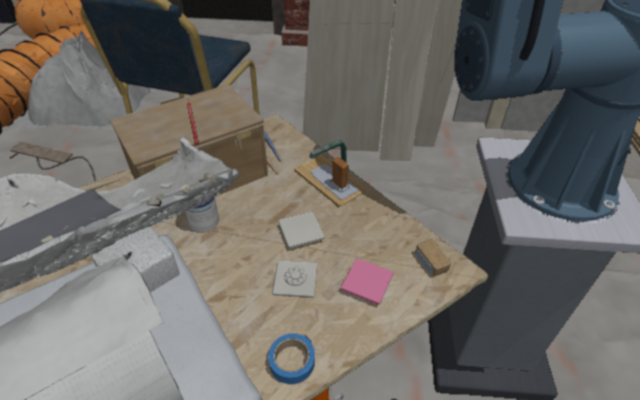

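Top view: plain white tile, back up, at (297,172); rosette tile face up at (241,175); pink lookalike at (241,238); lifter with its grip block in the tray at (368,202); another brown block at (271,296); a green clamp at (428,192) near the tray. I choose the plain white tile (297,172) and the lifter at (368,202). Next is one close crop to check this choice and get corner pixels.

Run:
```python
import cv2,numpy as np
a=cv2.imread('pics/top0.png')[140:240,265:465]; b=cv2.imread('pics/side0.png')[130:265,270:370]
a=cv2.resize(a,None,fx=4,fy=4,interpolation=cv2.INTER_CUBIC)[:, :800]
cv2.imwrite('pics/crop_top.png',a)
cv2.imwrite('pics/crop_side.png',cv2.resize(b,None,fx=4.4,fy=4.4,interpolation=cv2.INTER_CUBIC))
```

```text
(no output)
```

View pics/crop_top.png

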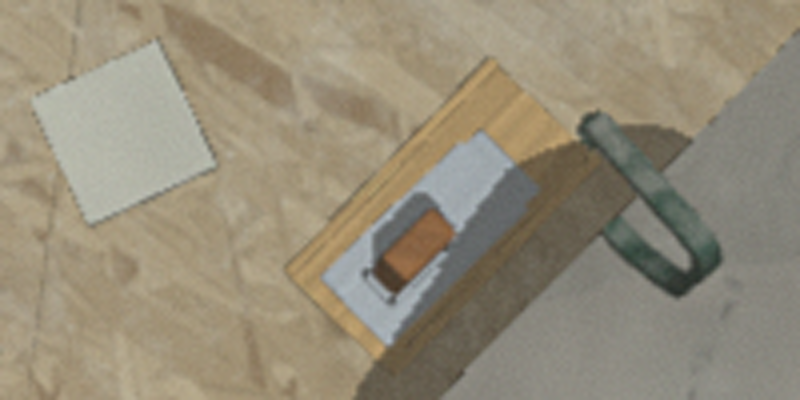

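View pics/crop_side.png

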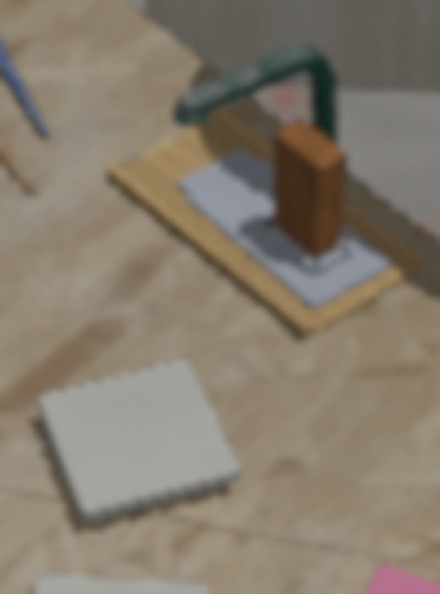

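Top crop: plain white tile, no relief visible, corners (32,97), (158,40), (217,165), (92,226). Blade tip is at (483,130)-(540,185) and its rear at (322,278)-(388,347). The green clamp jaw hangs above the far end of the tray at (590,125). The side crop agrees: there is a shadow gap under the tile, and the grip's top is near (310,145).

Run:
```python
from h import *; import pickle
np.set_printoptions(precision=4,suppress=True)
cs=pickle.load(open('cams.pkl','rb'));T,S=cs['top'],cs['side']
t=lambda u,v:((u+.5)/4-.5+265,(v+.5)/4-.5+140); s=lambda u,v:((u+.5)/4.4-.5+270,(v+.5)/4.4-.5+130)
print('tile top'); P=[onz(T,t(*p),.017) for p in [(32,97),(158,40),(217,165),(92,226)]]; print(np.array(P),np.mean(P,0))
print('tile side'); Q=[onz(S,s(*p),.017) for p in [(40,398),(190,365),(238,470),(85,515)]]; print(np.array(Q),np.mean(Q,0))
for p in P:
  q=min(Q,key=lambda q:np.linalg.norm(q-p)); print('tri z',tri([T,S],[proj(T,p),proj(S,q)]))
print('blade top'); B=[onz(T,t(*p),.0065) for p in [(483,130),(540,185),(322,278),(388,347)]]; print(np.array(B))
print('blade side'); print(np.array([onz(S,s(*p),.0065) for p in [(240,150),(180,187),(390,260),(318,305)]]))
g=tri([T,S],[t(417,247),s(310,146)]);print('grip top',g)
print('grip foot outline')
print('tray', np.array([onz(T,t(*p),.009) for p in [(490,57),(287,268)]]),np.array([onz(S,s(*p),.009) for p in [(108,170),(303,335)]]))
print('clamp jaw',tri([T,S],[t(590,125),s(188,108)]), 'clamp top corner',tri([T,S],[t(690,270),s(315,50)]))
print('tile2',onz(T,(241.5,175.5),.008),'pink',onz(T,(241,238),.013))
w=lambda n,z:[onz(T,p,z) for p in n]
print('box corner',onz(T,(377,126),0),'bottle',tri([T,S],[(300,50),(203,200)]))
```

```text
tile top
[[0.5613 0.2369 0.017 ]
 [0.5891 0.175  0.017 ]
 [0.5262 0.147  0.017 ]
 [0.497  0.2081 0.017 ]] [0.5434 0.1918 0.017 ]
tile side
[[0.5871 0.1786 0.017 ]
 [0.524  0.1527 0.017 ]
 [0.4978 0.212  0.017 ]
 [0.5587 0.2421 0.017 ]] [0.5419 0.1963 0.017 ]
tri z [0.561  0.2375 0.0118]
tri z [0.5889 0.1751 0.0135]
tri z [0.5258 0.1471 0.0116]
tri z [0.4979 0.2083 0.0128]
blade top
[[ 0.5439  0.0145  0.0065]
 [ 0.5157 -0.0128  0.0065]
 [ 0.4711  0.0965  0.0065]
 [ 0.4367  0.0651  0.0065]]
blade side
[[ 0.5146 -0.0103  0.0065]
 [ 0.5419  0.021   0.0065]
 [ 0.4368  0.0644  0.0065]
 [ 0.4695  0.0984  0.0065]]
grip top [0.4774 0.0567 0.0674]
grip foot outline
tray [[0.5803 0.01   0.009 ]
 [0.476  0.1136 0.009 ]] [[0.5786 0.0145 0.009 ]
 [0.4752 0.1212 0.009 ]]
clamp jaw [ 0.5444 -0.0384  0.0093] clamp top corner [ 0.4759 -0.0832  0.0163]
tile2 [0.5408 0.2988 0.008 ] pink [0.4178 0.2982 0.013 ]
box corner [0.6408 0.0269 0.    ] bottle [0.7464 0.1801 0.07  ]
```

Request:
{"fn": "jog_arm", "kwargs": {
  "travel": [
    [0.014, -0.013, 0],
    [0.042, -0.038, 0],
    [0.073, -0.066, 0],
    [0.105, -0.095, 0],
    [0.137, -0.124, 0],
    [0.169, -0.153, 0],
    [0.2, -0.181, 0],
    [0.226, -0.2045, 0]
  ],
  "rotation": [
    [0, 0, 0.04],
    [0, 0, 0.12],
    [0, 0, 0.2],
    [0, 0, 0.29],
    [0, 0, 0.38],
    [0, 0, 0.47],
    [0, 0, 0.55],
    [0, 0, 0.627]
  ],
  "gripper": [0.085, 0.085, 0.085, 0.085, 0.085, 0.085, 0.085, 0.085]
}}

```text
t: 0.95
eef_pos: [0.3691, -0.2266, 0.2311]
ee_rot: [-0.0, 0.997, -0.081, 0.0]
contact_force: [1.2, -0.1, 0.0]
finger_gap: 0.0846
grasp_force: 0.0
```

Request:
{"fn": "jog_arm", "kwargs": {
  "travel": [
    [0.008, -0.037, 0.008],
    [0.016, -0.08, 0.016],
    [0.025, -0.12, 0.024],
    [0.034, -0.16, 0.032],
    [0.043, -0.2, 0.04],
    [0.052, -0.24, 0.048],
    [0.06, -0.28, 0.054],
    [0.063, -0.298, 0.06]
  ],
  "rotation": [
    [0, 0, 0.08],
    [0, 0, 0.17],
    [0, 0, 0.26],
    [0, 0, 0.34],
    [0, 0, 0.43],
    [0, 0, 0.52],
    [0, 0, 0.6],
    [0, 0, 0.627]
  ],
  "gripper": [0.085, 0.085, 0.085, 0.085, 0.085, 0.085, 0.085, 0.085]
}}

```text
t: 1.75
eef_pos: [0.4786, 0.0584, 0.1708]
ee_rot: [-0.0, 0.924, -0.383, -0.0]
contact_force: [-0.6, -0.7, 0.1]
finger_gap: 0.0852
grasp_force: 0.0
```

```bash
cat >> h.py <<'E'
def go(st,p,az):
    """tool-frame travel and z turn to bring the TCP to world p, tool x at azimuth az (deg), pointing down"""
    M=rot(st['ee_rot']); a=np.deg2rad(az)
    G=np.array([[np.cos(a),np.sin(a),0],[np.sin(a),-np.cos(a),0],[0,0,-1]])
    return M.T@(np.array(p)-st['eef_pos']), R.from_matrix(M.T@G).as_rotvec()
E
python3 - <<'E'
from station import r
from h import *; import pickle
np.set_printoptions(precision=4,suppress=True)
f=r.grab_frame('wrist'); save(f,'pics/w1.png'); pickle.dump({k:v for k,v in f.items() if k!='image'},open('w1.pkl','wb'))
s=r.get_state(); print(s['t'],s['eef_pos'],rot(s['ee_rot']),s['joint_positions'],f['xyz'],s['contact_force'])
T=pickle.load(open('cams.pkl','rb'))['top']
print('bottle base',onz(T,(300,93),0),onz(T,(290,90),0))
for n,p in dict(grip=(.478,.056,.0715),tip=(.53,.002,.0065),rear=(.4535,.081,.0065)).items(): print(n,proj(f,p))
E
```

```text
1.8 [0.4782 0.0595 0.1699] [[ 0.7066 -0.7076 -0.0013]
 [-0.7076 -0.7066  0.0019]
 [-0.0023 -0.0004 -1.    ]] [-0.1244  0.0388  1.8948  0.0018  1.2096  2.2319] [0.534  0.0029 0.3123] [-1.1133  1.28   -1.6725]
bottle base [0.7123 0.1821 0.    ] [0.7189 0.2025 0.    ]
grip [320.7096 195.456 ]
tip [321.9155  89.3696]
rear [319.7302 209.5246]
```

View pics/w1.png

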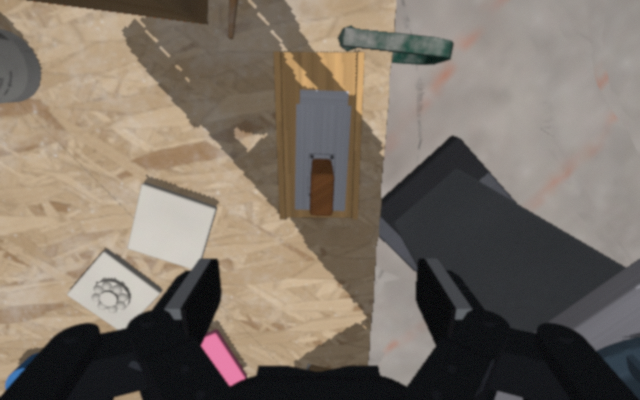

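The wrist view shows the lifter in its tray, tip at (323,92) and rear at (322,212), both within about 2.5 mm of prediction. The plain white tile is at (172,225). The lifter lies along the tool x axis, so I go down onto the grip.

Run:
```python
from station import r
from h import *; import pickle
np.set_printoptions(precision=4,suppress=True)
f=pickle.load(open('w1.pkl','rb'))
P=[onz(f,p,.017) for p in [(148,179),(217,211),(196,269),(127,248)]]; print(np.array(P),np.mean(P,0))
print('tip',onz(f,(323,92),.0065),'rear',onz(f,(322,212),.0065))
print('rail ends',onz(f,(277,53),.009),onz(f,(361,53),.009), 'rear',onz(f,(283,217),.009),onz(f,(360,217),.009))
print(*go(r.get_state(),(.477,.057,.0275),-45.3))
```

```text
[[0.5863 0.1669 0.017 ]
 [0.5226 0.1467 0.017 ]
 [0.4982 0.2081 0.017 ]
 [0.5595 0.2371 0.017 ]] [0.5417 0.1897 0.017 ]
tip [0.5278 0.0029 0.0065] rear [0.4502 0.0812 0.0065]
rail ends [0.5767 0.008  0.009 ] [ 0.5275 -0.0411  0.009 ] rear [0.4737 0.1106 0.009 ] [0.4215 0.0585 0.009 ]
[0.0012 0.0027 0.1424] [-0.0004  0.0023  0.0045]
```

Request:
{"fn": "jog_arm", "kwargs": {
  "travel": [
    [0.001, 0.002, 0.01],
    [0.001, 0.003, 0.035],
    [0.001, 0.003, 0.06],
    [0.001, 0.003, 0.085],
    [0.001, 0.003, 0.105],
    [0.001, 0.003, 0.125],
    [0.001, 0.003, 0.137],
    [0.001, 0.003, 0.142]
  ],
  "rotation": [
    [0, 0, 0.004],
    [0, 0, 0.004],
    [0, 0, 0.004],
    [0, 0, 0.004],
    [0, 0, 0.004],
    [0, 0, 0.004],
    [0, 0, 0.004],
    [0, 0, 0.004]
  ],
  "gripper": [0.07, 0.07, 0.07, 0.07, 0.07, 0.07, 0.07, 0.07]
}}

```text
t: 2.6
eef_pos: [0.4757, 0.0517, 0.028]
ee_rot: [0.0, 0.923, -0.385, -0.001]
contact_force: [-0.2, 0.9, -0.4]
finger_gap: 0.07
grasp_force: 0.0
```

Request:
{"fn": "jog_arm", "kwargs": {
  "travel": [
    [0, 0, 0],
    [0, 0, 0],
    [0, 0, 0],
    [0, 0, 0],
    [0, 0, 0],
    [0, 0, 0],
    [0, 0, 0],
    [0, 0, 0]
  ],
  "rotation": [
    [0, 0, 0],
    [0, 0, 0],
    [0, 0, 0],
    [0, 0, 0],
    [0, 0, 0],
    [0, 0, 0],
    [0, 0, 0],
    [0, 0, 0]
  ],
  "gripper": [0.04, 0.03, 0.02, 0.012, 0.01, 0.01, 0.01, 0.01],
  "grip_force": 60
}}

```text
t: 3.4
eef_pos: [0.4778, 0.0526, 0.0303]
ee_rot: [-0.0, 0.923, -0.385, 0.001]
contact_force: [0.8, 0.4, 7.4]
finger_gap: 0.0173
grasp_force: 59.5
```

Run:
```python
from station import r
from h import *
np.set_printoptions(precision=4,suppress=True)
s=r.get_state();print(s)
# tile: edges by averaging top/side/wrist; candidate targets
c=np.array([.5425,.1925]);
for az in (22,24,26):
    d=np.array([np.cos(np.deg2rad(az)),np.sin(np.deg2rad(az))]); print(az,'grip for tip 50 before centre',c-d*(.050+.075),'tip 21',c-d*.096)
```

```text
{'t': 3.4, 'joint_positions': array([-0.1379,  0.267 ,  1.9748, -0.0001,  0.8978,  2.2228]), 'qvel': array([ 0.0007,  0.0017, -0.0004, -0.0005, -0.0011, -0.0011]), 'joint_torque': array([ -0.1441, -36.2584, -23.4971,   0.0223,  -0.2058,  -0.0147]), 'eef_pos': array([0.4778, 0.0526, 0.0303]), 'ee_rot': array([-0.0002,  0.923 , -0.3848,  0.001 ]), 'contact_force': array([0.8092, 0.3769, 7.3762]), 'ft_torque': array([-0.0552,  0.1718, -0.0183]), 'grasp_force': 59.46132838726044, 'finger_gap': 0.01730880048084331}
22 grip for tip 50 before centre [0.4266 0.1457] tip 21 [0.4535 0.1565]
24 grip for tip 50 before centre [0.4283 0.1417] tip 21 [0.4548 0.1535]
26 grip for tip 50 before centre [0.4302 0.1377] tip 21 [0.4562 0.1504]
```

Request:
{"fn": "jog_arm", "kwargs": {
  "travel": [
    [0, 0, -0.008],
    [0, 0, -0.025],
    [0, 0, -0.045],
    [-0.005, -0.002, -0.06],
    [-0.015, -0.004, -0.07],
    [-0.027, -0.007, -0.075],
    [-0.038, -0.01, -0.075],
    [-0.048, -0.013, -0.075]
  ],
  "rotation": [
    [0, 0, 0],
    [0, 0, 0],
    [0, 0, 0],
    [0, 0, -0.05],
    [0, 0, -0.15],
    [0, 0, -0.27],
    [0, 0, -0.4],
    [0, 0, -0.53]
  ],
  "gripper": [0.01, 0.01, 0.01, 0.01, 0.01, 0.01, 0.01, 0.01]
}}

```text
t: 4.2
eef_pos: [0.4518, 0.0964, 0.1047]
ee_rot: [-0.0, 0.992, -0.127, 0.0]
contact_force: [1.7, -0.6, -0.8]
finger_gap: 0.0172
grasp_force: 58.6
```

Run:
```python
from station import r
from h import *
np.set_printoptions(precision=4,suppress=True)
s=r.get_state();print(s['eef_pos'],s['finger_gap'],s['contact_force'],*go(s,(.424,.140,.100),24))
```

```text
[0.4518 0.0964 0.1047] 0.017166748048921952 [ 1.7353 -0.6057 -0.7577] [-0.0378 -0.0352  0.0047] [-0.     -0.0001 -0.6735]
```

Request:
{"fn": "jog_arm", "kwargs": {
  "travel": [
    [-0.006, -0.006, 0],
    [-0.012, -0.012, 0],
    [-0.019, -0.018, 0.001],
    [-0.025, -0.024, 0.002],
    [-0.031, -0.03, 0.003],
    [-0.036, -0.034, 0.004],
    [-0.038, -0.035, 0.005],
    [-0.038, -0.035, 0.005]
  ],
  "rotation": [
    [0, 0, -0.12],
    [0, 0, -0.25],
    [0, 0, -0.37],
    [0, 0, -0.49],
    [0, 0, -0.59],
    [0, 0, -0.65],
    [0, 0, -0.673],
    [0, 0, -0.673]
  ],
  "gripper": [0.01, 0.01, 0.01, 0.01, 0.01, 0.01, 0.01, 0.01]
}}

```text
t: 5.0
eef_pos: [0.4241, 0.1396, 0.0992]
ee_rot: [-0.0, 0.979, 0.205, -0.0]
contact_force: [0.3, -0.8, -1.5]
finger_gap: 0.017
grasp_force: 58.6
```

Run:
```python
from station import r
from h import *; import pickle
np.set_printoptions(precision=4,suppress=True)
f=r.grab_frame('wrist'); s=r.get_state(); save(f,'pics/w2.png'); pickle.dump(({k:v for k,v in f.items() if k!='image'},s),open('w2.pkl','wb'))
print(s['t'],s['eef_pos'],rot(s['ee_rot'])[:,0],s['contact_force'],s['ft_torque'])
im=cv2.resize(f['image'][0:260,170:470][:,:,::-1],None,fx=2.3,fy=2.3,interpolation=cv2.INTER_CUBIC); cv2.imwrite('pics/w2c.png',im); print(im.shape)
```

```text
5.05 [0.4244 0.1394 0.0993] [ 0.9164  0.4003 -0.0002] [ 1.0222  0.0442 -1.3759] [-0.0464  0.0338 -0.018 ]
(598, 690, 3)
```

View pics/w2c.png

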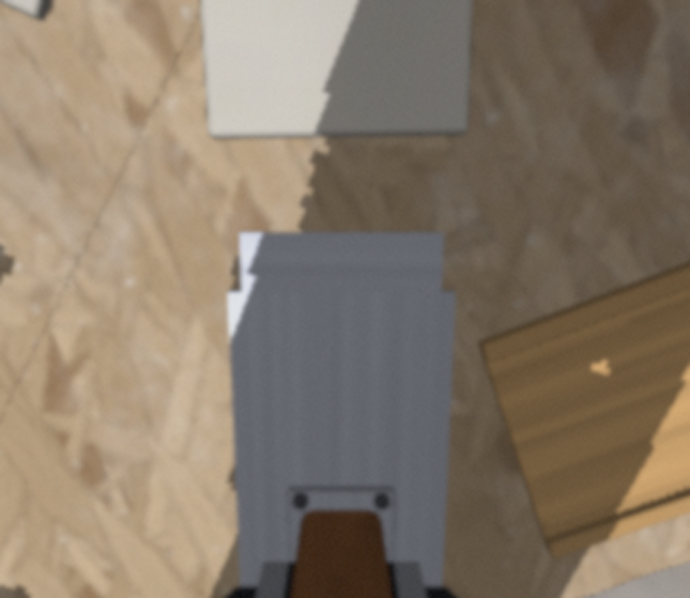

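Wrist view: the lifter is held level with its tip edge at (240..443, 233) in the crop. The tile's near edge is at (210..467, 132), nearly parallel to the tip and centred within a few mm; the tray's corner is off to the right.

Run:
```python
from h import *; import pickle
np.set_printoptions(precision=4,suppress=True)
f,s=pickle.load(open('w2.pkl','rb')); M=rot(s['ee_rot']); o=s['eef_pos']
q=lambda u,v:((u+.5)/2.3-.5+170,(v+.5)/2.3-.5)
tl=lambda P:M.T@(P-o)
for z in(.0715,.0755,.0795):
  a,b=[onz(f,q(*p),z) for p in[(240,233),(443,233)]]; print(z,'w',np.linalg.norm(a-b),'tip mid in tool',tl((a+b)/2),'yaw',np.degrees(np.arctan2(*(tl(b)-tl(a))[:2])))
a,b=[onz(f,q(*p),.017) for p in[(210,131),(467,129)]]; e=(b-a)/np.linalg.norm(b-a)
print('edge w',np.linalg.norm(a-b),a,b,'mid in tool',tl((a+b)/2),'normal az',np.degrees(np.arctan2(e[0],-e[1])))
n=np.array([-e[1],e[0],0]);print('centre',(a+b)/2+.035*n)
```

```text
0.0715 w 0.04241450988587538 tip mid in tool [ 0.0716 -0.0001  0.0278] yaw 0.0681723146375334
0.0755 w 0.041411791161233044 tip mid in tool [ 0.0717 -0.0001  0.0238] yaw 0.0681723146375638
0.0795 w 0.040409072436590705 tip mid in tool [ 0.0719 -0.0001  0.0198] yaw 0.06817231463761539
edge w 0.06833200802578542 [0.4979 0.2098 0.017 ] [0.5258 0.1474 0.017 ] mid in tool [ 0.0958 -0.0009  0.0823] normal az 24.080266415546404
centre [0.5438 0.1929 0.017 ]
```

Request:
{"fn": "jog_arm", "kwargs": {
  "travel": [
    [0, -0.001, 0.006],
    [0, -0.001, 0.018],
    [0, -0.001, 0.03],
    [0, -0.001, 0.042],
    [0, -0.001, 0.053],
    [0, -0.001, 0.062],
    [0, -0.001, 0.067],
    [0, -0.001, 0.0695]
  ],
  "rotation": [
    [0, 0, 0],
    [0, 0, -0.004],
    [0, 0, -0.007],
    [0, 0, -0.007],
    [0, 0, -0.007],
    [0, 0, -0.007],
    [0, 0, -0.007],
    [0, 0, -0.007]
  ],
  "gripper": [0.01, 0.01, 0.01, 0.01, 0.01, 0.01, 0.01, 0.01]
}}

```text
t: 5.85
eef_pos: [0.4239, 0.1404, 0.0291]
ee_rot: [-0.0, 0.978, 0.208, -0.0]
contact_force: [-0.2, -0.3, -1.6]
finger_gap: 0.0173
grasp_force: 58.6
```

Run:
```python
from station import r
from h import *; import pickle
np.set_printoptions(precision=4,suppress=True)
f=r.grab_frame('side'); s=r.get_state(); save(f,'pics/s3.png')
print(s['t'],s['eef_pos'],rot(s['ee_rot'])[:,0],s['contact_force'],s['ft_torque'])
w=r.grab_frame('wrist'); save(w,'pics/w3.png'); pickle.dump(({k:v for k,v in w.items() if k!='image'},s),open('w3.pkl','wb'))
A=cv2.resize(f['image'][190:270,250:350],None,fx=4,fy=4,interpolation=cv2.INTER_CUBIC)
B=cv2.resize(w['image'][0:160,220:420],None,fx=2,fy=2,interpolation=cv2.INTER_CUBIC)
im=np.hstack([A,B])[:,:,::-1]; print(im.shape); cv2.imwrite('pics/m3.png',im)
```

```text
5.9 [0.4239 0.1404 0.0292] [ 0.9132  0.4075 -0.0008] [-0.4223  0.5206  0.0471] [-0.0138 -0.0042 -0.0479]
(320, 800, 3)
```

View pics/m3.png

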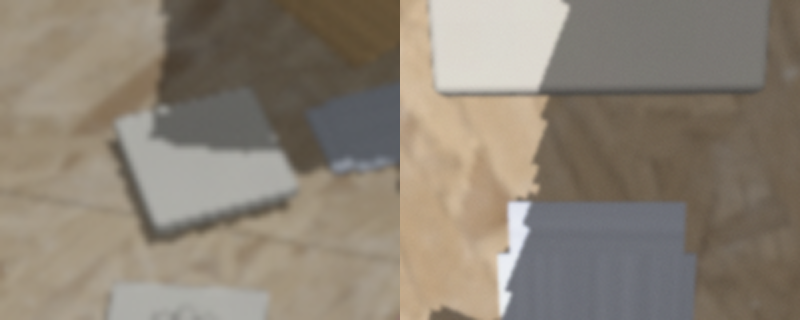

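Left: the tip faces the tile's near edge, clear of it. Right: the tile's near edge is at row 88 and the tip edge at row 203 (508..686), well aligned. Next is the exact gap.

Run:
```python
from h import *; import pickle
np.set_printoptions(precision=4,suppress=True)
f,s=pickle.load(open('w3.pkl','rb')); M=rot(s['ee_rot']); o=s['eef_pos']
q=lambda u,v:((u-400+.5)/2-.5+220,(v+.5)/2-.5)
tl=lambda P:M.T@(P-o)
for p in[(508,203),(686,203)]: print('tip',tl(onz(f,q(*p),.0055)))
for p in[(435,88),(765,87)]: print('edge',tl(onz(f,q(*p),.017)))
for p in[(438,94),(763,94)]: print('edge low',tl(onz(f,q(*p),.009)))
```

```text
tip [ 0.0719 -0.0206  0.0236]
tip [0.0719 0.0211 0.0236]
edge [ 0.0954 -0.0334  0.0121]
edge [0.0956 0.0351 0.0121]
edge low [ 0.095  -0.0346  0.0201]
edge low [0.0951 0.0366 0.0201]
```

Request:
{"fn": "jog_arm", "kwargs": {
  "travel": [
    [0.003, 0, 0],
    [0.008, 0, 0],
    [0.014, 0, 0],
    [0.02, 0, 0],
    [0.026, 0, 0],
    [0.031, 0, 0],
    [0.035, 0, 0],
    [0.0365, 0, 0]
  ],
  "rotation": [
    [0, 0, 0],
    [0, 0, 0],
    [0, 0, 0],
    [0, 0, 0],
    [0, 0, 0],
    [0, 0, 0],
    [0, 0, 0],
    [0, 0, 0]
  ],
  "gripper": [0.01, 0.01, 0.01, 0.01, 0.01, 0.01, 0.01, 0.01]
}}

```text
t: 6.75
eef_pos: [0.458, 0.1555, 0.0298]
ee_rot: [0.0, 0.978, 0.208, 0.0]
contact_force: [-0.4, -1.0, -1.7]
finger_gap: 0.0174
grasp_force: 58.6
```

Request:
{"fn": "jog_arm", "kwargs": {
  "travel": [
    [0, 0, -0.001],
    [0, 0, -0.002],
    [0, 0, -0.0035],
    [0, 0, -0.005],
    [0.001, 0, -0.007],
    [0.0015, 0, -0.009],
    [0.002, 0, -0.0105],
    [0.002, 0, -0.0105]
  ],
  "rotation": [
    [0, 0, 0],
    [0, 0, 0],
    [0, 0, 0],
    [0, 0, 0],
    [0, 0, 0],
    [0, 0, 0],
    [0, 0, 0],
    [0, 0, 0]
  ],
  "gripper": [0.01, 0.01, 0.01, 0.01, 0.01, 0.01, 0.01, 0.01]
}}

```text
t: 7.55
eef_pos: [0.4596, 0.1561, 0.0406]
ee_rot: [0.0, 0.978, 0.208, 0.0]
contact_force: [-0.3, -0.3, -0.9]
finger_gap: 0.0177
grasp_force: 58.6
```

Run:
```python
from station import r
from h import *; import pickle
np.set_printoptions(precision=4,suppress=True)
f=r.grab_frame('side'); s=r.get_state(); 
print(s['t'],s['eef_pos'],rot(s['ee_rot'])[:,0],s['contact_force'],s['ft_torque'])
w=r.grab_frame('wrist')
A=cv2.resize(f['image'][190:270,250:350],None,fx=4,fy=4,interpolation=cv2.INTER_CUBIC)
B=cv2.resize(w['image'][0:160,220:420],None,fx=2,fy=2,interpolation=cv2.INTER_CUBIC)
cv2.imwrite('pics/m4.png',np.hstack([A,B])[:,:,::-1])
```

```text
7.6 [0.4595 0.1561 0.0404] [0.9132 0.4076 0.0003] [ 0.0627  0.7454 -2.0989] [ 0.0212 -0.0003 -0.0079]
```

View pics/m4.png

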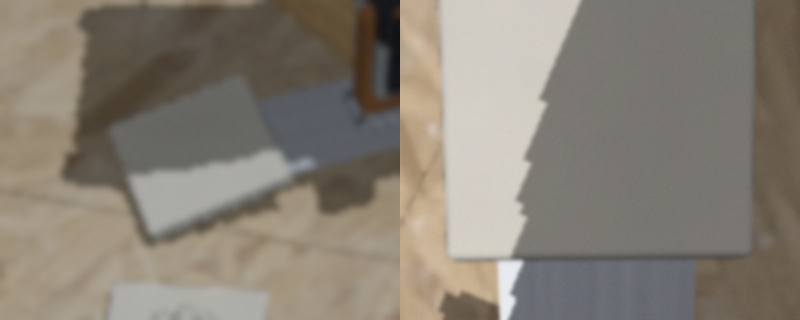

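Request:
{"fn": "jog_arm", "kwargs": {
  "travel": [
    [0.0015, 0, -0.003],
    [0.003, 0, -0.0068],
    [0.0047, 0, -0.0095],
    [0.0065, 0, -0.012],
    [0.008, 0, -0.0145],
    [0.0097, 0, -0.017],
    [0.0112, 0, -0.0193],
    [0.0127, 0, -0.0216]
  ],
  "rotation": [
    [0, 0, 0],
    [0, 0, 0],
    [0, 0, 0],
    [0, 0, 0],
    [0, 0, 0],
    [0, 0, 0],
    [0, 0, 0],
    [0, 0, 0]
  ],
  "gripper": [0.01, 0.01, 0.01, 0.01, 0.01, 0.01, 0.01, 0.01]
}}

```text
t: 8.45
eef_pos: [0.471, 0.1613, 0.0621]
ee_rot: [-0.0, 0.978, 0.208, -0.0]
contact_force: [-0.1, 0.5, -0.9]
finger_gap: 0.0172
grasp_force: 58.6
```

Request:
{"fn": "jog_arm", "kwargs": {
  "travel": [
    [0.0017, 0, -0.002],
    [0.0035, 0, -0.004],
    [0.0052, 0, -0.0058],
    [0.007, 0, -0.0075],
    [0.009, 0, -0.0091],
    [0.011, 0, -0.0107],
    [0.013, 0, -0.0122],
    [0.0152, 0, -0.0136]
  ],
  "rotation": [
    [0, 0, 0],
    [0, 0, 0],
    [0, 0, 0],
    [0, 0, 0],
    [0, 0, 0],
    [0, 0, 0],
    [0, 0, 0],
    [0, 0, 0]
  ],
  "gripper": [0.01, 0.01, 0.01, 0.01, 0.01, 0.01, 0.01, 0.01]
}}

```text
t: 9.25
eef_pos: [0.485, 0.1675, 0.0756]
ee_rot: [-0.0, 0.978, 0.208, 0.0]
contact_force: [-0.5, -0.7, -1.1]
finger_gap: 0.0174
grasp_force: 58.6
```

Run:
```python
from station import r
from h import *; import pickle
np.set_printoptions(precision=4,suppress=True)
f=r.grab_frame('side'); s=r.get_state(); 
print(s['t'],s['eef_pos'],rot(s['ee_rot'])[:,0],s['contact_force'],s['ft_torque'])
w=r.grab_frame('wrist')
A=cv2.resize(f['image'][170:270,240:350],None,fx=4,fy=4,interpolation=cv2.INTER_CUBIC)
B=cv2.resize(w['image'][0:200,230:410],None,fx=2,fy=2,interpolation=cv2.INTER_CUBIC)
cv2.imwrite('pics/m5.png',np.hstack([A,B])[:,:,::-1])
```

```text
9.3 [0.4855 0.1676 0.0759] [0.9132 0.4076 0.0008] [-0.0896  0.4159 -0.4898] [-0.0136 -0.003   0.0493]
```

View pics/m5.png

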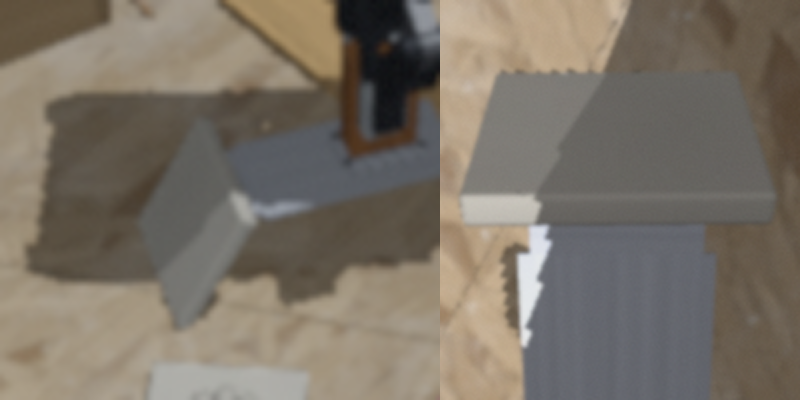

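The tile leans on the tip at about 60°, with its far edge on the table (side crop near (180,325)) and the near edge still ahead of the blade's shoulder. I continue over the top.

Request:
{"fn": "jog_arm", "kwargs": {
  "travel": [
    [0.0023, 0, -0.0012],
    [0.0046, 0, -0.0024],
    [0.0069, 0, -0.0035],
    [0.0092, 0, -0.0046],
    [0.0117, 0, -0.0055],
    [0.0142, 0, -0.0063],
    [0.0166, 0, -0.007],
    [0.0191, 0, -0.0077]
  ],
  "rotation": [
    [0, 0, 0],
    [0, 0, 0],
    [0, 0, 0],
    [0, 0, 0],
    [0, 0, 0],
    [0, 0, 0],
    [0, 0, 0],
    [0, 0, 0]
  ],
  "gripper": [0.01, 0.01, 0.01, 0.01, 0.01, 0.01, 0.01, 0.01]
}}

```text
t: 10.15
eef_pos: [0.5024, 0.1753, 0.0832]
ee_rot: [-0.0, 0.978, 0.208, -0.0]
contact_force: [-0.1, -0.1, -0.4]
finger_gap: 0.0173
grasp_force: 58.6
```

Request:
{"fn": "jog_arm", "kwargs": {
  "travel": [
    [0.003, 0, -0.0005],
    [0.006, 0, -0.0009],
    [0.009, 0, -0.0012],
    [0.012, 0, -0.0014],
    [0.015, 0, -0.0015],
    [0.018, 0, -0.0016],
    [0.021, 0, -0.0017],
    [0.024, 0, -0.0015]
  ],
  "rotation": [
    [0, 0, 0],
    [0, 0, 0],
    [0, 0, 0],
    [0, 0, 0],
    [0, 0, 0],
    [0, 0, 0],
    [0, 0, 0],
    [0, 0, 0]
  ],
  "gripper": [0.01, 0.01, 0.01, 0.01, 0.01, 0.01, 0.01, 0.01]
}}

```text
t: 10.95
eef_pos: [0.5244, 0.1851, 0.0847]
ee_rot: [0.0, 0.978, 0.208, 0.0]
contact_force: [-0.5, 0.4, -0.4]
finger_gap: 0.0174
grasp_force: 58.6
```

Request:
{"fn": "jog_arm", "kwargs": {
  "travel": [
    [0.002, 0, 0],
    [0.004, 0, 0],
    [0.006, 0, 0],
    [0.008, 0, 0],
    [0.01, 0, 0.0005],
    [0.012, 0, 0.001],
    [0.012, 0, 0.001],
    [0.012, 0, 0.001]
  ],
  "rotation": [
    [0, 0, 0],
    [0, 0, 0],
    [0, 0, 0],
    [0, 0, 0],
    [0, 0, 0],
    [0, 0, 0],
    [0, 0, 0],
    [0, 0, 0]
  ],
  "gripper": [0.01, 0.01, 0.01, 0.01, 0.01, 0.01, 0.01, 0.01]
}}

```text
t: 11.75
eef_pos: [0.5351, 0.1899, 0.0836]
ee_rot: [-0.0, 0.978, 0.208, -0.0]
contact_force: [0.2, 0.6, -1.1]
finger_gap: 0.0174
grasp_force: 58.6
```

Run:
```python
from station import r
from h import *; import pickle
np.set_printoptions(precision=4,suppress=True)
f=r.grab_frame('side'); s=r.get_state(); save(f,'pics/s6.png'); w=r.grab_frame('wrist'); save(w,'pics/w6.png'); t=r.grab_frame('top'); save(t,'pics/t6.png')
print(s['t'],s['eef_pos'],s['contact_force'])
# white plaster regions: low saturation, by the side camera
h=cv2.cvtColor(f['image'],cv2.COLOR_RGB2HSV); m=((h[...,1]<45)&(h[...,2]>95)).astype(np.uint8); m[:195]=0;m[330:]=0;m[:,:240]=0;m[:,400:]=0
n,_,st,c=cv2.connectedComponentsWithStats(m)
for i in range(1,n):
    if st[i,4]>60: print(st[i],c[i],onz(f,c[i],.008))
d=np.array([.9132,.4076,0]); e=np.array([.4076,-.9132,0]); C=np.array([.543,.193,.008])+.08*d
print('expected corners side px',[proj(f,C+a*.035*d+b*.035*e).round() for a in(-1,1) for b in(-1,1)])
```

```text
11.8 [0.535  0.1899 0.0836] [-0.4045  0.8331 -1.7219]
[383 195  17  13 123] [393.3659 198.9675] [0.3643 0.0901 0.008 ]
[ 240  199   88  131 4462] [276.9372 261.3974] [0.5767 0.2703 0.008 ]
[319 270  27  22 262] [332.2328 279.0725] [0.4759 0.2995 0.008 ]
[382 281  18  21 221] [391.7376 291.3846] [0.3741 0.3156 0.008 ]
[329 291  34  15 220] [345.1409 299.0318] [0.4519 0.3376 0.008 ]
[380 308  20  22 279] [391.0108 320.1971] [0.3768 0.3705 0.008 ]
expected corners side px [array([283., 250.]), array([273., 223.]), array([245., 260.]), array([237., 232.])]
```

Run:
```python
from station import r
from h import *; import pickle
np.set_printoptions(precision=1,suppress=True,linewidth=150)
d=np.array([.9132,.4076,0]); e=np.array([.4076,-.9132,0])
f=r.grab_frame('side'); im=f['image']; g=cv2.GaussianBlur(im,(3,3),0)
def scan(c0,ax,rng,z):
    out=[]
    for a in rng:
        p=proj(f,c0+ax*a+np.array([0,0,z])); q=g[int(round(p[1])),int(round(p[0]))].astype(int); out.append((q[0]-q[2]))
    return np.array(out)
c=np.array([.543,.193,0])
rng=np.arange(-.02,.15,.005)
for b in(-.03,-.02,-.01,0,.01,.02,.03): print(b,scan(c+e*b,d,rng,.008))
print((rng*1000).astype(int))
print('tile2 ref',scan(np.array([.541,.299,0]),d,np.arange(-.06,.06,.005),.008))
```

```text
-0.03 [25 27 26 29 32 32 33 33 24 21 22 22 23 22  9  5  5  6  5  6  5  5  6  5  5  6  6  6 17 34 36 36 36 36]
-0.02 [20 21 23 25 25 25 24 24 23 23 21 19 20 21  9  5  5  5  5  5  5  4  5  6  6  5  5  6 17 36 36 36 35 35]
-0.01 [19 19 21 21 22 24 24 23 23 21 19 20 21 21 10  4  4  4  4  6  5  5  5  5  5  5  5  5 13 35 35 35 36 35]
0 [20 20 20 20 20 21 22 23 22 21 19 18 19 19  8  4  4  4  4  4  4  5  5  5  5  4  5  4 17 29 29 34 35 36]
0.01 [21 20 20 20 20 23 23 23 21 21 20 17 19 18  8  4  4  4  4  4  4  4  4  4  4  4  4  4 15 24 22 20 21 26]
0.02 [  5  -3   2  -4  -1   3  -3   0   3  -7  -3 -10  -5   9   3   1   4   3   4   4   3   4   4   4   4   4   3   4  12  19  19  19  22  25]
0.03 [-10 -10  -9 -10 -10  -9 -10 -10 -10 -11 -11 -12 -11 -12 -13  -9   6   7   7   5   7   6   4   7   6   5   7   5  15  22  22  22  23  23]
[-20 -15  -9  -4   0   5  10  15  20  25  30  35  40  45  50  55  60  65  70  75  80  85  90  95 100 105 110 115 120 125 130 135 140 145]
tile2 ref [31 32 33 30 26  6  5  5  6  6  5  5  5  5  5  5  6  6  6  8 32 33 31 28]
```

By colour scan in the side view, tile 1 now lies flat from 50 to 120 mm along the flip direction at z = 8 mm, which is 70 mm wide as it should be. Now I return the lifter.

Request:
{"fn": "jog_arm", "kwargs": {
  "travel": [
    [-0.008, 0, -0.005],
    [-0.022, 0, -0.015],
    [-0.038, 0.002, -0.025],
    [-0.052, 0.01, -0.03],
    [-0.062, 0.02, -0.03],
    [-0.07, 0.03, -0.03],
    [-0.078, 0.042, -0.03],
    [-0.086, 0.055, -0.03]
  ],
  "rotation": [
    [0, 0, 0],
    [0, 0, 0],
    [0, 0, 0.03],
    [0, 0, 0.1],
    [0, 0, 0.2],
    [0, 0, 0.32],
    [0, 0, 0.44],
    [0, 0, 0.56]
  ],
  "gripper": [0.01, 0.01, 0.01, 0.01, 0.01, 0.01, 0.01, 0.01]
}}

```text
t: 12.75
eef_pos: [0.4784, 0.1041, 0.1141]
ee_rot: [-0.0, 0.997, -0.072, 0.0]
contact_force: [0.2, 0.4, -1.9]
finger_gap: 0.0175
grasp_force: 58.5
```

Run:
```python
from station import r
from h import *
np.set_printoptions(precision=4,suppress=True)
s=r.get_state();print(s['t'],s['eef_pos'],*go(s,(.4778,.0526,.090),-45.3))
```

```text
12.75 [0.4784 0.1041 0.1141] [0.0069 0.0511 0.0241] [-0.0001 -0.0003  0.6458]
```

Request:
{"fn": "jog_arm", "kwargs": {
  "travel": [
    [0.001, 0.008, 0],
    [0.002, 0.018, 0],
    [0.004, 0.028, 0.003],
    [0.005, 0.038, 0.008],
    [0.006, 0.046, 0.014],
    [0.007, 0.05, 0.02],
    [0.007, 0.051, 0.024],
    [0.007, 0.051, 0.024]
  ],
  "rotation": [
    [0, 0, 0.11],
    [0, 0, 0.23],
    [0, 0, 0.35],
    [0, 0, 0.47],
    [0, 0, 0.57],
    [0, 0, 0.63],
    [0, 0, 0.646],
    [0, 0, 0.646]
  ],
  "gripper": [0.01, 0.01, 0.01, 0.01, 0.01, 0.01, 0.01, 0.01]
}}

```text
t: 13.55
eef_pos: [0.4781, 0.0531, 0.0894]
ee_rot: [0.0, 0.924, -0.383, -0.0]
contact_force: [-0.1, -0.6, -1.9]
finger_gap: 0.0171
grasp_force: 58.6
```

Run:
```python
from station import r
from h import *
np.set_printoptions(precision=4,suppress=True)
f=r.grab_frame('wrist');save(f,'pics/w7.png')
s=r.get_state();print(s['t'],s['eef_pos'],*go(s,(.4778,.0526,.0315),-45.3))
```

```text
13.6 [0.4784 0.0533 0.0897] [0.0001 0.0009 0.0582] [0.0002 0.0004 0.0056]
```

Request:
{"fn": "jog_arm", "kwargs": {
  "travel": [
    [0, 0.001, 0.005],
    [0, 0.001, 0.015],
    [0, 0.001, 0.027],
    [0, 0.001, 0.038],
    [0, 0.001, 0.047],
    [0, 0.001, 0.053],
    [0, 0.001, 0.057],
    [0, 0.001, 0.0585]
  ],
  "rotation": [
    [0, 0, 0.003],
    [0, 0, 0.006],
    [0, 0, 0.006],
    [0, 0, 0.006],
    [0, 0, 0.006],
    [0, 0, 0.006],
    [0, 0, 0.006],
    [0, 0, 0.006]
  ],
  "gripper": [0.01, 0.01, 0.01, 0.01, 0.01, 0.01, 0.01, 0.01]
}}

```text
t: 14.4
eef_pos: [0.4779, 0.0525, 0.0307]
ee_rot: [0.0, 0.923, -0.386, -0.0]
contact_force: [0.1, 0.4, -0.8]
finger_gap: 0.0176
grasp_force: 58.6
```

Request:
{"fn": "jog_arm", "kwargs": {
  "travel": [
    [0, 0, 0.0005],
    [0, 0, 0.001],
    [0, 0, 0.001],
    [0, 0, 0.001],
    [0, 0, 0.001],
    [0, 0, 0.001],
    [0, 0, 0.001],
    [0, 0, 0.001]
  ],
  "rotation": [
    [0, 0, 0],
    [0, 0, 0],
    [0, 0, 0],
    [0, 0, 0],
    [0, 0, 0],
    [0, 0, 0],
    [0, 0, 0],
    [0, 0, 0]
  ],
  "gripper": [0.01, 0.01, 0.01, 0.01, 0.01, 0.01, 0.01, 0.01]
}}

```text
t: 15.2
eef_pos: [0.4782, 0.0525, 0.0303]
ee_rot: [-0.0, 0.923, -0.386, 0.0]
contact_force: [-0.7, 0.3, 0.3]
finger_gap: 0.0173
grasp_force: 58.6
```

Request:
{"fn": "jog_arm", "kwargs": {
  "travel": [
    [0, 0, 0.0005],
    [0, 0, 0.001],
    [0, 0, 0.001],
    [0, 0, 0.001],
    [0, 0, 0.001],
    [0, 0, 0.001],
    [0, 0, 0.001],
    [0, 0, 0.001]
  ],
  "rotation": [
    [0, 0, 0],
    [0, 0, 0],
    [0, 0, 0],
    [0, 0, 0],
    [0, 0, 0],
    [0, 0, 0],
    [0, 0, 0],
    [0, 0, 0]
  ],
  "gripper": [0.01, 0.01, 0.01, 0.025, 0.04, 0.055, 0.065, 0.07],
  "grip_force": 20
}}

```text
t: 16.0
eef_pos: [0.478, 0.0525, 0.0291]
ee_rot: [0.0, 0.923, -0.386, -0.0]
contact_force: [-0.0, 0.2, -0.4]
finger_gap: 0.0701
grasp_force: 0.0
```

Request:
{"fn": "jog_arm", "kwargs": {
  "travel": [
    [0, 0, 0],
    [0, 0, -0.005],
    [0, 0, -0.02],
    [0, 0, -0.04],
    [0, 0, -0.065],
    [0, 0, -0.09],
    [0, 0, -0.115],
    [0, 0, -0.13]
  ],
  "rotation": [
    [0, 0, 0],
    [0, 0, 0],
    [0, 0, 0],
    [0, 0, 0],
    [0, 0, 0],
    [0, 0, 0],
    [0, 0, 0],
    [0, 0, 0]
  ],
  "gripper": [0.07, 0.07, 0.07, 0.07, 0.07, 0.07, 0.07, 0.07]
}}

```text
t: 16.8
eef_pos: [0.479, 0.0524, 0.1617]
ee_rot: [-0.0, 0.923, -0.386, 0.001]
contact_force: [0.0, 0.1, -0.5]
finger_gap: 0.0702
grasp_force: 0.0
```

Run:
```python
from station import r
from h import *
np.set_printoptions(precision=4,suppress=True)
f=r.grab_frame('wrist');s=r.get_state();print(s['t'],s['eef_pos'],s['finger_gap'],s['grasp_force'],s['contact_force'])
t=r.grab_frame('side')
for n,p in dict(grip=(.478,.056,.0715),tip=(.5278,.0029,.0065),rear=(.4502,.0812,.0065)).items(): print(n,proj(f,p))
A=cv2.resize(t['image'][120:320,220:420],None,fx=2,fy=2,interpolation=cv2.INTER_CUBIC); B=f['image'][:,160:560]
cv2.imwrite('pics/final.png',np.hstack([A,B])[:,:,::-1])
```

```text
16.85 [0.4803 0.0522 0.1636] 0.07021833991324196 0.0 [1.6865 0.5153 1.156 ]
grip [315.5181 205.6571]
tip [318.1673  98.4144]
rear [318.3642 220.3995]
```

View pics/final.png

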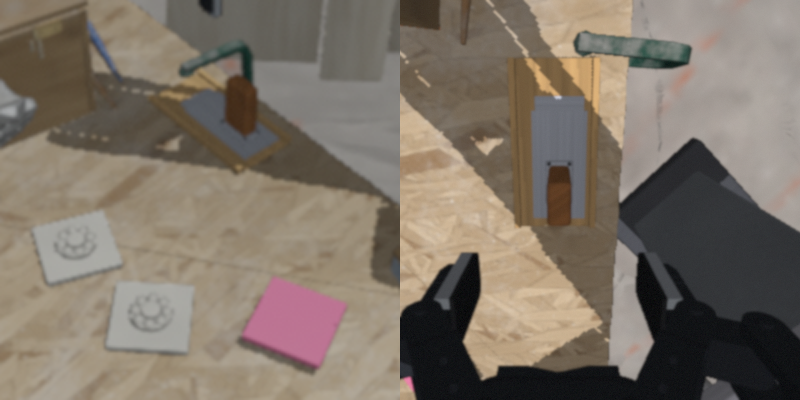

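Both tiles now show their relief up, tile 1 at (77,247) and tile 2 at (150,315) untouched. The lifter lies between the rails with its tip at wrist crop (559,98), as before, and the gripper is clear and open.

```bash
python3 -c "
from station import r
print(r.finish_job())"
```

```text
the job is handed in; nothing more can be done
None
```

The plaster tile lies flat and face up about 85 mm from where it lay, the other tile was left alone, the lifter is back in its tray pointing the same way, and the job was handed in at about 17 s on the robot's clock.

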